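# Set out the sampling station

### The job

Set out the sampling station with the things in the front row on the worktop (not the bottles at the back): stand the large brown bottle in the middle of the end coaster nearest the wooden slide box, and the white bottle with the blue cap in the middle of the coaster at the other end of the row. Then stand the small brown vial on the middle coaster, between them. Finally pick up the two orange swab strips together in one grasp and lay them, still side by side, on the middle of the slide box, along its length; leave the red-capped bottle where it stands.

Things in the scene. Friction and masses are not known exactly. Their poses are not given: they have to be found in the camera images.
- large_bottle_center (a point): large brown screw-cap bottle with black cap (cap 36 mm across, the top 18 mm; straight body up to about 72 mm); 54 mm in diameter, 118 mm tall, loose, starts upright; this point is on its axis, half-way up (59 mm above its underside), z along its axis
- dropper_bottle_center (a point): medium white bottle with blue cap (cap 32 mm across, the top 18 mm; straight body up to about 58 mm); 42 mm in diameter, 96 mm tall, loose, starts upright; this point is on its axis, half-way up (48 mm above its underside), z along its axis
- small_vial_center (a point): small brown vial with black cap (cap 26 mm across, the top 12 mm; straight body up to about 47 mm); 34 mm in diameter, 80 mm tall, loose, starts upright; this point is on its axis, half-way up (40 mm above its underside), z along its axis
- redcap_bottle_center (a point): small white bottle with red cap, not part of the job: to be left where it stands; 35 mm in diameter, 74 mm tall, loose, starts upright; this point is on its axis, half-way up (37 mm above its underside), z along its axis
- strip_a_center (a point): one of two identical flat orange swab strips, 14 (x) x 75 (y) x 9 (z) mm, loose; at the start they lie flat and parallel side by side on the worktop, about 15 mm between centre lines (a gap of about 1 mm), so that one grasp across both, 29 mm wide, lifts them together; this point is the strip's centre, 4.5 mm above its underside, y along its length. 
- strip_b_center (a point): one of two identical flat orange swab strips, 14 (x) x 75 (y) x 9 (z) mm, loose; at the start they lie flat and parallel side by side on the worktop, about 15 mm between centre lines (a gap of about 1 mm), so that one grasp across both, 29 mm wide, lifts them together; this point is the strip's centre, 4.5 mm above its underside, y along its length. 
- slide_box_top (a point): wooden slide box, 165 (x) x 102 (y) x 40 (z) mm, flat closed top, fixed; it stands off one end of the row of coasters, left or right by chance (a shallow clear tray, 28 mm high, stands off the other end); this point is the centre of its top, 40 mm above the worktop, x along its length
- coaster_mid_top (a point): round flat dark rubber coaster with a thin pale ring near its rim, 76 mm in diameter, 3 mm thick, fixed; this point is the centre of its top. It is the middle one of a row of three that runs roughly left to right (y), 95 to 110 mm between neighbours; axes parallel to the world's
- coaster_left_top (a point): round flat dark rubber coaster with a thin pale ring near its rim, 76 mm in diameter, 3 mm thick, fixed; this point is the centre of its top. It is the one at the left (+y) end of the row of three
- coaster_right_top (a point): round flat dark rubber coaster with a thin pale ring near its rim, 76 mm in diameter, 3 mm thick, fixed; this point is the centre of its top. It is the one at the right (-y) end of the row of three
Things that resemble listed ones, but are neither listed nor needed, are in the scene too. What is shaped like the part that bears redcap_bottle_center but turquoise is not meant.

How it is judged:
By the outcome, as a careful person would: the job done as asked, in the order asked, and still so for the second after the job is handed in, with the robot touching nothing.
It also fails if it takes over 102 s, if anything falls off the work surface, if the arm or the gripper's body presses on something with over 40 N, if the wrist force passes 120 N, or if a joint passes its speed limit or range.

### The arm

A 7-joint arm with a two-finger parallel gripper is mounted at the origin on a cart in front of the work surface, level with it; the furniture and walls round the work are solid. World frame = base frame: x ahead of the robot, y to its left, z up, the work surface at z = 0. Lengths are in m, angles in rad, forces in N, time in s.
With the tool pointing down it reaches from about 0.4 to 0.85 m from the base axis. Payload 4.5 kg.
Tool frame: the origin (TCP) lies between the finger pads; the fingertips stand manip.tip_reach ahead of it and the grasp point (between the pads) is the TCP (manip.tip_reach is the distance from the TCP to the fingertips, in m); y points along the fingers, z is the direction in which the jaws open and shut, and the axes are right-handed (so a half turn about y gives the same grasp; the last joint's range is limited). The gripper opens to 85 mm and grips with 20 to 120 N. Pads are 22 mm wide; open, the fingers measure 114 mm over their backs; the gripper's body (76 mm by 85 mm) begins 54 mm behind the grasp point. The pads swing forward as they close: fully open they stand 13 mm farther back than shut.
Start: joints at [1.181, 0.689, -0.195, 1.565, 0.157, 0.902, -0.215], TCP at [0.257, -0.57, 0.25] pointing down, gripper open.
Joint ranges: [-3.01, 3.01], [-0.46, 2.08], [-1.47, 1.51], [0.13, 2.56], [-1, 4.14], [0.04, 2.09], [-2.66, 2.66]. Speed limits (rad/s): [2.57, 2.57, 3.14, 3.14, 3.14, 3.14, 3.14].

### API

Orientations are given as a unit quaternion [w, x, y, z].
In Python, from rig import manip gives the robot as it stands.
- The arm moves only by the shell command python3 -m pendant 'ROWS'. ROWS is JSON, a list of rows, each a list of 7 numbers: the opening, from -1 (shut) to 1 (fully open), then the shift along the tool's x, y, z in mm, then the turn, a rotation vector about the tool's x, y, z in degrees. A call has 1 to 5 rows; each row is the pose to reach, as a shift and turn from the pose commanded when the call began, along the tool's axes at that moment; what a row does not reach only later rows make up. A row lasts 1/12 s, in which the tool goes at most 41.7 mm and 7.16 degrees, less where a joint would pass 70% of its speed; a pose out of reach is approached as far as the arm can. A call with a gripper value outside its range is refused whole. The fingers move at their own pace and stop on an object; the grip force is fixed at half the most. Time passes only in rows, so rows that repeat a pose let the fingers close. It gives the time, the measured TCP pose, the force and the opening at its end, in the units of the state.
- manip.observe(): the state, without advancing time (a new reading comes with each control period).
- manip.capture(name): name is "side" or "top" or "wrist"; returns (picture, depth): 384x512x3 uint8, red, green, blue; 384x512 float32, m along the optical axis (not along the pixel's ray), 0 where there is no reading.
- manip.camera_info(name): a dict with "camera_matrix" (3x3 intrinsics, pixels), "R" (3x3) and "t" (3): a world point X has camera coordinates R X + t. Camera axes: x right, y down, z forward; pixel columns grow to the right and rows downward; lengths in m; the calibration is good to about 2 mm. A picture is of the moment at which its call begins: read the wrist's pose just before it. camera_info takes no time and is no camera call; for the wrist camera it gives the pose at the moment of the call.
- manip.sign_off(): hands the job in, once; it reports no verdict.
The state is a dict: "time_s": time; "joint_positions": joint angles; "joint_vel": joint speeds; "effort": joint torques, N m; "tcp_pos": TCP position; "eef_rot": TCP orientation; "wrist_force": force on the tool from outside, world axes, zero at the start; "moment": the same for the moment, N m; "gripper_width": finger opening in m.
Only numpy, scipy, OpenCV 4.12 (cv2) and the standard library are available. Lean on these libraries where they do the work, as an engineer would, in place of code of your own. Each camera call takes 0.05 s, during which the arm holds its last target. There are 200 camera calls.

## Working session

There is one attempt and no reset: what is moved stays moved. The work goes in short steps, Python scripts to look and compute and a shell command to move; the robot and the scene stay as the last step left them, time stands still between calls to the robot, and variables do not carry over. Pictures are saved under pics/ and viewed, about 12 in all and at most 16, crops included, and the job is handed in when it is done.

```bash
mkdir -p pics; ls
python3 - <<'E'
from rig import manip
import cv2,numpy as np
s=manip.observe();print({k:np.round(v,3).tolist() for k,v in s.items()},manip.tip_reach)
for n in("top","side"):
    p,d=manip.capture(n);cv2.imwrite(f"pics/{n}0.png",p[:,:,::-1]);np.save(f"pics/{n}0.npy",d)
    c=manip.camera_info(n);print(n,{k:np.round(v,4).tolist() for k,v in c.items()})
E
```

```text
pics
{'time_s': 0.0, 'joint_positions': [1.181, 0.69, -0.195, 1.566, 0.157, 0.902, -0.215], 'joint_vel': [-0.002, 0.001, -0.002, 0.001, -0.0, 0.002, -0.0], 'effort': [-0.0, -53.96, -1.266, -15.853, 0.009, 0.01, 0.0], 'tcp_pos': [0.257, -0.569, 0.249], 'eef_rot': [0.149, -0.149, 0.692, -0.691], 'wrist_force': [0.186, -0.356, -0.063], 'moment': [-0.041, 0.014, -0.021], 'gripper_width': 0.085} 0.019
top {'camera_matrix': [[450.918, 0.0, 257.6249], [0.0, 450.918, 188.3692], [0.0, 0.0, 1.0]], 'R': [[0.0034, -1.0, 0.0048], [-0.9971, -0.0038, -0.0757], [0.0758, -0.0045, -0.9971]], 't': [0.0685, 0.4868, 1.0701]}
side {'camera_matrix': [[370.0834, 0.0, 255.6767], [0.0, 370.0834, 183.3342], [0.0, 0.0, 1.0]], 'R': [[-0.8646, -0.5025, -0.0002], [-0.196, 0.3377, -0.9206], [0.4627, -0.7959, -0.3904]], 't': [0.4689, 0.1436, 0.7477]}
```

View pics/top0.png

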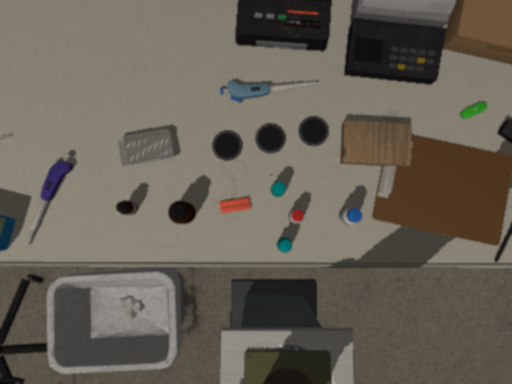

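View pics/side0.png

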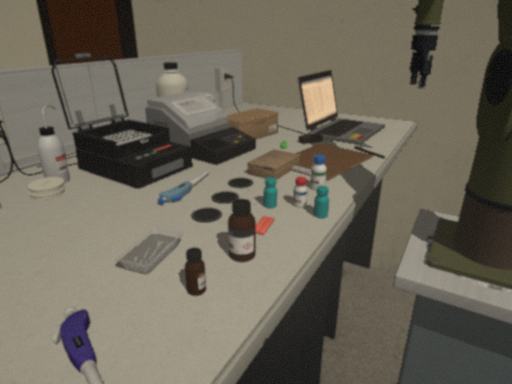

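Top view candidates:
- Large brown bottle at (182,212), with the small brown vial at (126,207).
- White bottle with blue cap at (352,215).
- Red-cap bottle at (297,216), turquoise look-alikes at (278,188) and (285,245).
- Strips at (235,205).
- Coasters at (227,145), (270,137) and (313,130).
- Slide box at (376,142) on the right, so the large bottle goes to the right coaster.

```bash
cat > h.py <<'E'
from rig import manip
import cv2,numpy as np
from scipy.spatial.transform import Rotation as Ro
def ray(n,uv,z,ci=None):
    c=ci or manip.camera_info(n);R,t=np.array(c["R"]),np.array(c["t"])
    o=-R.T@t;d=R.T@np.linalg.inv(c["camera_matrix"])@[uv[0],uv[1],1]
    return o+d*(z-o[2])/d[2]
def blobs(m,lo=15):
    n,l,s,c=cv2.connectedComponentsWithStats(m.astype(np.uint8))
    return [(c[i].round(1),s[i].tolist(),l==i) for i in range(1,n) if s[i][4]>=lo]
def tool(dw):  # world shift (m) -> tool mm
    q=manip.observe()["eef_rot"];return (Ro.from_quat(np.r_[q[1:],q[0]]).inv().apply(dw)*1000).round(1)
E
python3 - <<'E'
from h import *
p=cv2.imread("pics/top0.png");d=np.load("pics/top0.npy")
hsv=cv2.cvtColor(p,cv2.COLOR_BGR2HSV);H,S,V=cv2.split(hsv)
def win(m,x0,y0,x1,y1):
    w=np.zeros_like(m);w[y0:y1,x0:x1]=m[y0:y1,x0:x1];return w
def rep(name,m,z,lo=15):
    for c,s,_ in blobs(m,lo): 
        u,v=c.round().astype(int);print(name,c,s,ray("top",c,z).round(4),"depth",d[v,u])
rep("coaster",win((V<60),205,110,335,165),.003,200)
rep("large",win(V<60,165,195,200,228),.118)
rep("vial",win(V<60,112,195,140,220),.08)
rep("blue",win((H>100)&(H<125)&(S>150),335,200,370,230),.096)
rep("red",win(((H<8)|(H>172))&(S>130),285,205,308,228),.074)
m=win((H<15)&(S>130),215,190,256,220);rep("strip",m,.009)
for c,s,l in blobs(m): r=cv2.minAreaRect(np.argwhere(l)[:,::-1].astype(np.float32));print(r,[ray("top",b,.009).round(3).tolist() for b in cv2.boxPoints(r)])
m=win((H>8)&(H<25)&(S>60)&(V>90),335,112,416,170)
for c,s,l in blobs(m,300): r=cv2.minAreaRect(np.argwhere(l)[:,::-1].astype(np.float32));print("box",c,r,ray("top",r[0],.04),[ray("top",b,.04).round(3).tolist() for b in cv2.boxPoints(r)])
rep("teal",win((H>80)&(H<100)&(S>100),265,175,300,255),.074)
cv2.imwrite("pics/crop.png",cv2.resize(p[110:260,100:430],None,fx=2.4,fy=2.4,interpolation=cv2.INTER_CUBIC))
E
```

```text
coaster [313.3 130.6] [299, 117, 29, 28, 632] [ 0.6315 -0.0671  0.003 ] depth 1.1190003
coaster [270.3 137.8] [256, 124, 29, 28, 632] [0.613  0.0393 0.003 ] depth 1.111167
coaster [227.  144.9] [213, 131, 29, 29, 640] [0.5949 0.146  0.003 ] depth 1.1144166
large [182.1 211.5] [169, 200, 28, 23, 494] [0.4277 0.2353 0.118 ] depth 0.98552775
vial [126.8 206.6] [117, 201, 21, 13, 212] [0.4393 0.3669 0.08  ] depth 1.0297815
blue [354.1 214.7] [348, 209, 13, 13, 131] [ 0.4225 -0.1451  0.096 ] depth 1.0100123
red [297.3 215. ] [292, 210, 12, 11, 105] [ 0.4217 -0.0202  0.074 ] depth 1.0285112
strip [234.7 204.6] [219, 197, 32, 16, 356] [0.4475 0.1257 0.009 ] depth 1.108039
((234.5946044921875, 204.56756591796875), (11.836727142333984, 30.249414443969727), 80.53767395019531) [[0.456, 0.165, 0.009], [0.468, 0.092, 0.009], [0.44, 0.087, 0.009], [0.427, 0.16, 0.009]]
box [376.9 143.8] ((377.1363525390625, 145.29583740234375), (69.80091094970703, 46.80112075805664), 3.7517290115356445) [ 0.58903139 -0.2144848   0.04      ] [[0.538, -0.127, 0.04], [0.651, -0.136, 0.04], [0.64, -0.303, 0.04], [0.528, -0.293, 0.04]]
teal [277.9 188.3] [271, 181, 15, 15, 162] [0.4826 0.024  0.074 ] depth 1.0332153
teal [284.1 244.5] [277, 238, 15, 14, 156] [0.3548 0.01   0.074 ] depth 1.0255308
```

View pics/crop.png

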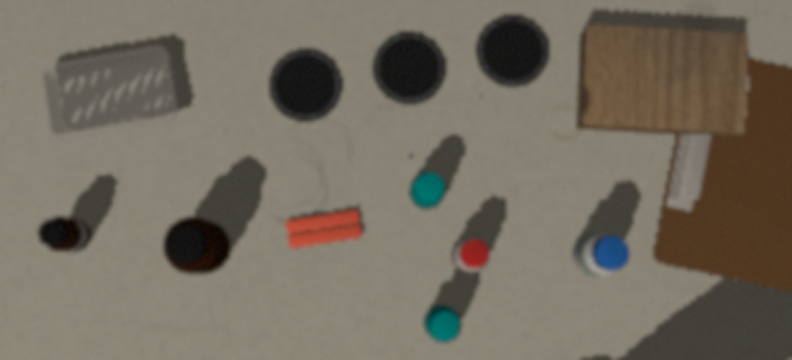

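The crop confirms the picks: large bottle about (179,210), vial about (125,207), blue cap (354,215), two adjacent strips at (235,205). Moving above the large bottle with the jaws along world x.

```bash
python3 -m pendant '[[1,-164,0,-128,0,-33,0],[1,-164,0,-128,0,-33,0],[1,-164,0,-128,0,-33,0],[1,-164,0,-128,0,-33,0],[1,-164,0,-128,0,-33,0]]'
python3 -m pendant '[[1,-207,0,-18,0,-33,0],[1,-207,0,-18,0,-33,0],[1,-207,0,-18,0,-33,0],[1,-207,0,-18,0,-33,0],[1,-207,0,-18,0,-33,0]]'
python3 -c "
from h import *
s=manip.observe();print(s['tcp_pos'],s['joint_positions'].round(2) if hasattr(s['joint_positions'],'round') else s['joint_positions'],tool([0.43-s['tcp_pos'][0],.24-s['tcp_pos'][1],0]))"
```

```text
time_s: 0.52
tcp_pos: [0.3542, -0.3836, 0.2501]
eef_rot: [0.341, -0.341, 0.62, -0.619]
wrist_force: [0.7, -0.6, -0.2]
gripper_width: 0.0856
time_s: 0.93
tcp_pos: [0.451, -0.1998, 0.2502]
eef_rot: [-0.503, 0.503, -0.497, 0.497]
wrist_force: [1.4, -0.6, -0.6]
gripper_width: 0.0857
[ 0.45095542 -0.19984724  0.25018199] [ 0.65  0.55 -0.5   1.94  0.38  0.74 -0.07] [-440.     0.   -16.3]
```

```bash
python3 -m pendant '[[1,-205,0,-8,0,0,0],[1,-205,0,-8,0,0,0],[1,-205,0,-8,0,0,0],[1,-205,0,-8,0,0,0],[1,-205,0,-8,0,0,0]]' | head -2
python3 -m pendant '[[1,-205,0,-8,0,0,0],[1,-205,0,-8,0,0,0],[1,-205,0,-8,0,0,0],[1,-205,0,-8,0,0,0],[1,-205,0,-8,0,0,0]]' |head -2
python3 -m pendant '[[1,-30,0,-5,0,0,0],[1,-30,0,-5,0,0,0],[1,-30,0,-5,0,0,0]]'
python3 - <<'E'
from h import *
c=manip.camera_info("wrist");s=manip.observe();p,d=manip.capture("wrist");cv2.imwrite("pics/w1.png",p[:,:,::-1]);np.save("pics/w1.npy",d)
R,t=np.array(c["R"]),np.array(c["t"]);print(s["tcp_pos"],"cam",-R.T@t,R.round(3).tolist(),c["camera_matrix"])
import pickle;pickle.dump(c,open("pics/w1.pkl","wb"))
E
```

```text
time_s: 1.35
tcp_pos: [0.4409, 0.0055, 0.2502]
time_s: 1.77
tcp_pos: [0.4319, 0.2107, 0.2502]
time_s: 2.02
tcp_pos: [0.4266, 0.2402, 0.2501]
eef_rot: [0.502, -0.502, 0.498, -0.497]
wrist_force: [-0.1, -0.8, -0.1]
gripper_width: 0.0854
[0.42656458 0.24023183 0.25006871] cam [0.4265146  0.31640844 0.37370679] [[1.0, 0.009, -0.002], [0.009, -0.954, 0.301], [0.001, -0.301, -0.954]] [[298.14882388   0.         255.27100022]
 [  0.         298.14882388 188.3484429 ]
 [  0.           0.           1.        ]]
```

View pics/w1.png

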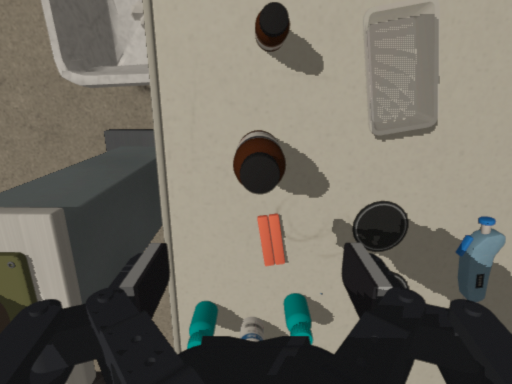

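The wrist view shows the large bottle's cap at (260,173), vial cap at (273,19), strips at (271,240), left coaster at (381,226).

Run:
```python
from h import *
import pickle;c=pickle.load(open("pics/w1.pkl","rb"));d=np.load("pics/w1.npy");p=cv2.imread("pics/w1.png")
g=lambda uv,z:print(uv,z,ray("wrist",uv,z,c).round(4),d[uv[1],uv[0]])
V=p.max(2);w=np.zeros_like(V,bool);w[140:200,225:295]=V[140:200,225:295]<30
for b in blobs(w,50): print("cap",b[0],b[1])
g((260,173),.118);g((273,19),.08);g((381,226),.003);g((271,240),.009)
# depth-cloud checks
def cloud(n,d,c):
    R,t=np.array(c["R"]),np.array(c["t"]);v,u=np.nonzero(d>0);z=d[v,u]
    X=np.linalg.inv(c["camera_matrix"])@np.vstack([u,v,np.ones_like(u)])*z
    return (R.T@(X-t[:,None])).T
P=cloud("wrist",d,c)
T=cloud("top",np.load("pics/top0.npy"),manip.camera_info("top"))
for n,Q in(("w",P),("t",T)):
  for nm,(x,y,r,z0,z1) in dict(large=(.43,.24,.05,.112,.125),body=(.43,.24,.05,.03,.075),vial=(.44,.367,.04,.075,.085),blue=(.4225,-.145,.04,.09,.1)).items():
    s=Q[(np.hypot(Q[:,0]-x,Q[:,1]-y)<r)&(Q[:,2]>z0)&(Q[:,2]<z1)]
    if len(s)>5: print(n,nm,len(s),s.min(0).round(3),s.max(0).round(3),s.mean(0).round(3))
B=T[(abs(T[:,2]-.04)<.006)&(abs(T[:,0]-.59)<.09)&(abs(T[:,1]+.214)<.12)]
r=cv2.minAreaRect(B[:,:2].astype(np.float32));print("box",len(B),r,B.mean(0))
```

```text
cap [267.3 171.5] [244, 152, 37, 40, 448]
(260, 173) 0.118 [0.4309 0.25   0.118 ] 0.26257196
(273, 19) 0.08 [0.441  0.3794 0.08  ] 0.2592028
(381, 226) 0.003 [0.598  0.1474 0.003 ] 0.4045719
(271, 240) 0.009 [0.4489 0.128  0.009 ] 0.41551596
w large 1255 [0.413 0.23  0.112] [0.448 0.266 0.121] [0.43  0.249 0.118]
w body 224 [0.404 0.255 0.03 ] [0.454 0.275 0.075] [0.429 0.271 0.055]
w vial 781 [0.429 0.367 0.075] [0.454 0.393 0.083] [0.442 0.38  0.08 ]
t large 210 [0.411 0.231 0.114] [0.444 0.264 0.123] [0.428 0.248 0.117]
t body 53 [0.403 0.222 0.03 ] [0.452 0.239 0.074] [0.424 0.226 0.053]
t vial 102 [0.427 0.368 0.075] [0.45  0.392 0.083] [0.439 0.38  0.079]
t blue 158 [ 0.406 -0.161  0.091] [ 0.435 -0.13   0.1  ] [ 0.422 -0.146  0.095]
box 2832 ((0.5963427424430847, -0.2149209976196289), (0.1648675948381424, 0.10250156372785568), 87.1183853149414) [ 0.59600848 -0.21356865  0.03865802]
```

```bash
python3 -m pendant '[[1,-8.5,20,3.5,0,0,0],[1,-8.5,60,3.5,0,0,0],[1,-8.5,100,3.5,0,0,0],[1,-8.5,140,3.5,0,0,0],[1,-8.5,150,3.5,0,0,0]]'
python3 -m pendant '[[1,0,15,0,0,0,0],[1,0,30,0,0,0,0],[1,0,33,0,0,0,0],[1,0,33,0,0,0,0]]'
python3 -m pendant '[[-1,0,0,0,0,0,0],[-1,0,0,0,0,0,0],[-1,0,0,0,0,0,0],[-1,0,0,0,0,0,0],[-1,0,0,0,0,0,0]]'
python3 -m pendant '[[-1,0,0,0,0,0,0],[-1,0,0,0,0,0,0],[-1,0,0,0,0,0,0],[-1,0,0,0,0,0,0],[-1,0,0,0,0,0,0]]'
python3 - <<'E'
from h import *
p,d=manip.capture("side");cv2.imwrite("pics/s1.png",cv2.resize(p[130:310,150:400,::-1],None,fx=2.4,fy=2.4,interpolation=cv2.INTER_CUBIC))
E
```

```text
time_s: 2.48
tcp_pos: [0.429, 0.2425, 0.0956]
eef_rot: [-0.497, 0.504, -0.499, 0.499]
wrist_force: [0.8, -0.7, -0.5]
gripper_width: 0.0854
time_s: 2.82
tcp_pos: [0.4308, 0.2447, 0.0666]
eef_rot: [-0.5, 0.502, -0.499, 0.5]
wrist_force: [0.1, 0.6, 0.6]
gripper_width: 0.0854
time_s: 3.23
tcp_pos: [0.4312, 0.2466, 0.0686]
eef_rot: [0.502, -0.501, 0.499, -0.499]
wrist_force: [-0.6, -0.6, 6.7]
gripper_width: 0.0521
time_s: 3.65
tcp_pos: [0.4313, 0.2466, 0.0686]
eef_rot: [0.502, -0.501, 0.499, -0.499]
wrist_force: [-1.1, -0.8, 6.4]
gripper_width: 0.0517
```

View pics/s1.png

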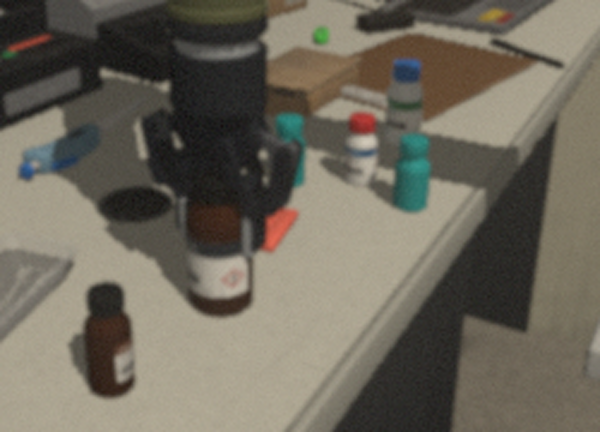

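The gripper holds the bottle near the shoulder. The upward 6.5 N needs watching, so I'll lift a little and check.

```bash
python3 -m pendant '[[-1,0,-3,0,0,0,0],[-1,0,-8,0,0,0,0],[-1,0,-14,0,0,0,0],[-1,0,-20,0,0,0,0],[-1,0,-20,0,0,0,0]]'
python3 -m pendant '[[-1,0,0,0,0,0,0],[-1,0,0,0,0,0,0],[-1,0,0,0,0,0,0]]'
python3 - <<'E'
from h import *
p,d=manip.capture("side");cv2.imwrite("pics/s2.png",cv2.resize(p[130:310,150:400,::-1],None,fx=2.4,fy=2.4,interpolation=cv2.INTER_CUBIC))
E
```

```text
time_s: 4.12
tcp_pos: [0.4315, 0.247, 0.0886]
eef_rot: [0.502, -0.5, 0.499, -0.499]
wrist_force: [-0.4, 0.8, -1.8]
gripper_width: 0.0522
time_s: 4.37
tcp_pos: [0.4308, 0.2466, 0.0871]
eef_rot: [-0.501, 0.501, -0.499, 0.499]
wrist_force: [-0.3, -1.0, -2.2]
gripper_width: 0.0518
```

View pics/s2.png

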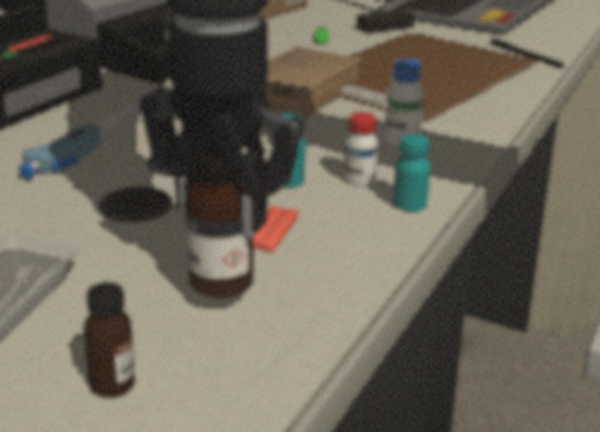

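Lifted upright and firm. Carrying it to the right coaster.

```bash
python3 -m pendant '[[-1,0,-25,0,0,0,0],[-1,0,-60,0,0,0,0],[-1,0,-90,0,0,0,0],[-1,0,-100,0,0,0,0]]' |head -2
python3 -m pendant '[[-1,20,0,13,0,0,0],[-1,50,0,32,0,0,0],[-1,82,0,52,0,0,0],[-1,114,0,72,0,0,0],[-1,146,0,93,0,0,0]]'|head -2
python3 -m pendant '[[-1,32,0,20,0,0,0],[-1,64,0,41,0,0,0],[-1,94,0,60,0,0,0],[-1,114,0,73,0,0,0],[-1,126,0,80,0,0,0]]'|head -2
python3 -m pendant '[[-1,20,0,13,0,0,0],[-1,36,0,23,0,0,0],[-1,43,0,28,0,0,0],[-1,43,0,28,0,0,0],[-1,43,0,28,0,0,0]]'
python3 - <<'E'
from h import *
s=manip.observe();print(tool(np.array([.632,-.069,.0715])-s["tcp_pos"]))
c=manip.camera_info("wrist");p,d=manip.capture("wrist");cv2.imwrite("pics/w2.png",p[:,:,::-1])
import pickle;pickle.dump(c,open("pics/w2.pkl","wb"))
E
```

```text
time_s: 4.75
tcp_pos: [0.4321, 0.2478, 0.1906]
time_s: 5.17
tcp_pos: [0.5247, 0.0994, 0.187]
time_s: 5.58
tcp_pos: [0.6063, -0.0292, 0.1864]
time_s: 6.0
tcp_pos: [0.6327, -0.0658, 0.1869]
eef_rot: [-0.501, 0.502, -0.499, 0.498]
wrist_force: [-0.1, -0.4, -1.1]
gripper_width: 0.0519
[  3.4 115.4  -0.5]
```

View pics/w2.png

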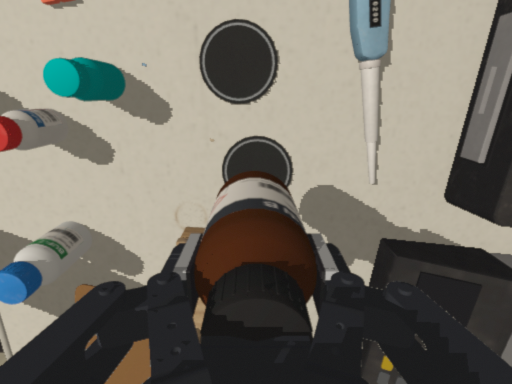

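Run:
```python
from h import *
import pickle;c=pickle.load(open("pics/w2.pkl","rb"))
print("mid",ray("w",(238.5,62),.003,c),"right: left/right edges",ray("w",(223,170),.003,c),ray("w",(291.5,170),.003,c),"top edge",ray("w",(257,136.5),.003,c))
print("mid edges",ray("w",(238,20),.003,c),ray("w",(239,103.5),.003,c))
```

```text
mid [0.61603674 0.03981822 0.003     ] right: left/right edges [ 0.59836349 -0.06630648  0.003     ] [ 0.67104598 -0.06586881  0.003     ] top edge [ 0.63419818 -0.0307577   0.003     ]
mid edges [0.61598781 0.07550212 0.003     ] [0.61609492 0.00170572 0.003     ]
```

```bash
python3 -m pendant '[[-1,4,25,0,0,0,0],[-1,4,60,0,0,0,0],[-1,4,90,0,0,0,0],[-1,4,105,0,0,0,0],[-1,4,105,0,0,0,0]]'
python3 -m pendant '[[-1,0,3,0,0,0,0],[-1,0,6,0,0,0,0],[-1,0,9,0,0,0,0],[-1,0,9,0,0,0,0]]'
```

```text
time_s: 6.47
tcp_pos: [0.6298, -0.069, 0.0786]
eef_rot: [-0.5, 0.504, -0.5, 0.495]
wrist_force: [-0.2, 0.0, -1.9]
gripper_width: 0.052
time_s: 6.8
tcp_pos: [0.6339, -0.071, 0.0741]
eef_rot: [0.502, -0.501, 0.498, -0.499]
wrist_force: [0.3, -0.5, -2.4]
gripper_width: 0.0517
```

```bash
python3 -m pendant '[[-1,-1,1,-1,0,0,0],[-1,-1,2,-1,0,0,0],[-1,-1,2,-1,0,0,0],[-1,-1,2,-1,0,0,0]]'
python3 -m pendant '[[-1,0,1,0,0,0,0],[-1,0,1,0,0,0,0],[-1,0,1,0,0,0,0]]'
```

```text
time_s: 7.13
tcp_pos: [0.6327, -0.0701, 0.0717]
eef_rot: [0.501, -0.501, 0.499, -0.499]
wrist_force: [-0.4, -0.5, -0.7]
gripper_width: 0.0516
time_s: 7.38
tcp_pos: [0.6327, -0.0701, 0.0716]
eef_rot: [0.501, -0.501, 0.499, -0.499]
wrist_force: [-3.0, 0.6, 7.3]
gripper_width: 0.0518
```

```bash
python3 -m pendant '[[1,0,0,0,0,0,0],[1,0,0,0,0,0,0],[1,0,0,0,0,0,0],[1,0,0,0,0,0,0],[1,0,0,0,0,0,0]]'
python3 -m pendant '[[1,0,-20,0,0,0,0],[1,0,-60,0,0,0,0],[1,0,-100,0,0,0,0],[1,0,-140,0,0,0,0],[1,0,-155,0,0,0,0]]'
python3 -m pendant '[[1,15,0,-39,0,0,0],[1,30,0,-78,0,0,0],[1,44,0,-117,0,0,0],[1,59,0,-156,0,0,0],[1,70,0,-186,0,0,0]]'
python3 -m pendant '[[1,5,0,-25,0,0,0],[1,5,0,-25,0,0,0],[1,5,0,-25,0,0,0],[1,5,0,-25,0,0,0]]'
python3 - <<'E'
from h import *
c=manip.camera_info("wrist");s=manip.observe();p,d=manip.capture("wrist");cv2.imwrite("pics/w3.png",p[:,:,::-1])
h=cv2.cvtColor(p,cv2.COLOR_RGB2HSV);m=(h[...,0]>100)&(h[...,0]<125)&(h[...,1]>150)
for b in blobs(m,100): print(b[0],b[1],ray("w",b[0],.096,c).round(4))
R,t=np.array(c["R"]),np.array(c["t"]);v,u=np.nonzero(d>0);X=np.linalg.inv(c["camera_matrix"])@np.vstack([u,v,np.ones_like(u)])*d[v,u];Q=(R.T@(X-t[:,None])).T
q=Q[(np.hypot(Q[:,0]-.4215,Q[:,1]+.1455)<.03)&(Q[:,2]>.09)&(Q[:,2]<.1)];print(q.min(0),q.max(0),q.mean(0));print(s["tcp_pos"])
E
```

```text
time_s: 7.8
tcp_pos: [0.6325, -0.0704, 0.0702]
eef_rot: [-0.501, 0.501, -0.499, 0.499]
wrist_force: [-0.9, -0.1, 0.2]
gripper_width: 0.0855
time_s: 8.22
tcp_pos: [0.6353, -0.0698, 0.2312]
eef_rot: [0.504, -0.499, 0.497, -0.501]
wrist_force: [1.2, 0.1, 0.6]
gripper_width: 0.0858
time_s: 8.63
tcp_pos: [0.443, -0.1426, 0.2252]
eef_rot: [-0.5, 0.502, -0.499, 0.499]
wrist_force: [-0.6, -0.9, -1.1]
gripper_width: 0.0856
time_s: 8.97
tcp_pos: [0.4231, -0.1462, 0.2256]
eef_rot: [0.502, -0.501, 0.498, -0.499]
wrist_force: [-0.2, 0.3, 0.2]
gripper_width: 0.0851
[255.7 182.8] [239, 165, 35, 36, 980] [ 0.4241 -0.1448  0.096 ]
[ 0.40806433 -0.16316176  0.09024044] [ 0.43955456 -0.13133691  0.09855521] [ 0.4242221  -0.14632076  0.09633593]
[ 0.42312496 -0.14616023  0.22563913]
```

View pics/w3.png

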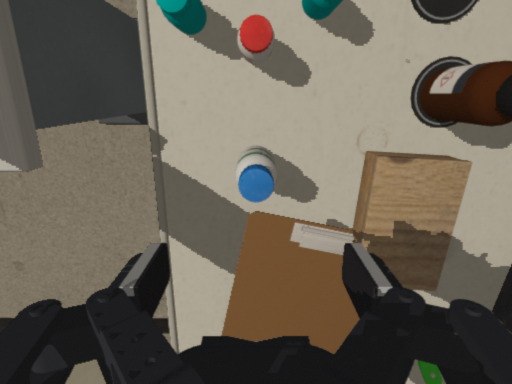

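The large bottle stands inside its coaster ring, and the blue cap at (256,183) is directly below the TCP. Descending.

```bash
python3 -m pendant '[[1,0,40,0.5,0,0,0],[1,0,80,0.5,0,0,0],[1,0,120,0.5,0,0,0],[1,0,145,0.5,0,0,0],[1,0,145,0.5,0,0,0]]' 
python3 -m pendant '[[1,0,15,0,0,0,0],[1,0,30,0,0,0,0],[1,0,35,0,0,0,0],[1,0,35,0,0,0,0]]'
python3 -m pendant '[[-1,0,0,0,0,0,0],[-1,0,0,0,0,0,0],[-1,0,0,0,0,0,0],[-1,0,0,0,0,0,0],[-1,0,0,0,0,0,0]]' 
python3 -m pendant '[[-1,0,0,0,0,0,0],[-1,0,0,0,0,0,0],[-1,0,0,0,0,0,0],[-1,0,0,0,0,0,0]]'
python3 -m pendant '[[-1,0,-3,0,0,0,0],[-1,0,-8,0,0,0,0],[-1,0,-14,0,0,0,0],[-1,0,-20,0,0,0,0],[-1,0,-20,0,0,0,0]]'
```

```text
time_s: 9.43
tcp_pos: [0.4219, -0.1448, 0.0762]
eef_rot: [-0.501, 0.503, -0.5, 0.496]
wrist_force: [-0.1, 0.1, 0.4]
gripper_width: 0.0853
time_s: 9.77
tcp_pos: [0.4239, -0.1458, 0.0451]
eef_rot: [0.502, -0.502, 0.498, -0.499]
wrist_force: [0.6, 1.1, -0.7]
gripper_width: 0.0853
time_s: 10.18
tcp_pos: [0.423, -0.1465, 0.0463]
eef_rot: [0.502, -0.501, 0.498, -0.499]
wrist_force: [-0.1, -0.4, 8.1]
gripper_width: 0.04
time_s: 10.52
tcp_pos: [0.423, -0.1465, 0.0463]
eef_rot: [0.502, -0.501, 0.498, -0.499]
wrist_force: [0.7, 0.0, 7.1]
gripper_width: 0.0405
time_s: 10.93
tcp_pos: [0.4226, -0.1467, 0.0664]
eef_rot: [0.501, -0.501, 0.499, -0.499]
wrist_force: [1.2, -1.1, -1.6]
gripper_width: 0.0402
```

```bash
python3 -m pendant '[[-1,0,-25,0,0,0,0],[-1,0,-60,0,0,0,0],[-1,0,-90,0,0,0,0],[-1,0,-105,0,0,0,0]]' |head -2
python3 -m pendant '[[-1,-20,0,12,0,0,0],[-1,-50,0,30,0,0,0],[-1,-82,0,49,0,0,0],[-1,-114,0,68,0,0,0],[-1,-146,0,87,0,0,0]]'|head -2
python3 -m pendant '[[-1,-32,0,19,0,0,0],[-1,-64,0,38,0,0,0],[-1,-94,0,56,0,0,0],[-1,-114,0,68,0,0,0],[-1,-126,0,75,0,0,0]]'|head -2
python3 -m pendant '[[-1,-12,0,7,0,0,0],[-1,-20,0,12,0,0,0],[-1,-20,0,12,0,0,0],[-1,-20,0,12,0,0,0]]'
python3 - <<'E'
from h import *
s=manip.observe();print(tool(np.array([.5965,.146,.0493])-s["tcp_pos"]))
c=manip.camera_info("wrist");p,d=manip.capture("wrist");cv2.imwrite("pics/w4.png",p[:,:,::-1])
import pickle;pickle.dump(c,open("pics/w4.pkl","wb"))
E
```

```text
time_s: 11.27
tcp_pos: [0.4228, -0.1465, 0.1731]
time_s: 11.68
tcp_pos: [0.5089, 0.0012, 0.1703]
time_s: 12.1
tcp_pos: [0.5839, 0.1307, 0.1703]
time_s: 12.43
tcp_pos: [0.5944, 0.146, 0.17]
eef_rot: [-0.501, 0.502, -0.499, 0.499]
wrist_force: [0.6, -1.1, -1.3]
gripper_width: 0.0404
[-1.000e-01  1.207e+02  2.200e+00]
```

View pics/w4.png

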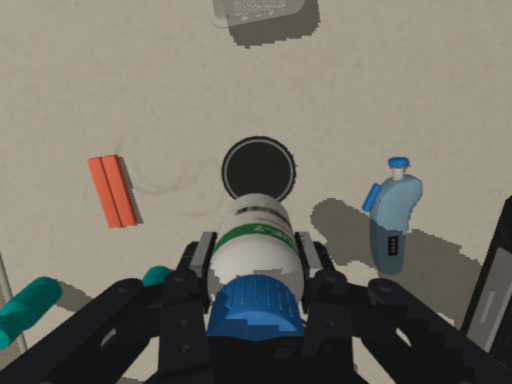

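```bash
python3 - <<'E'
from h import *
import pickle;c=pickle.load(open("pics/w4.pkl","rb"))
a,b,t=[ray("w",u,.003,c) for u in((222,173),(295.5,173),(258,136))];print(a,b,"centre",(a[0]+b[0])/2,t[1]-.038)
s=manip.observe();print(s["tcp_pos"])
for u in((111,191),): print("strips",ray("w",u,.009,c))
E
python3 -m pendant '[[-1,0,25,2,0,0,0],[-1,0,60,2,0,0,0],[-1,0,90,2,0,0,0],[-1,0,112,2,0,0,0],[-1,0,112,2,0,0,0]]'
python3 -m pendant '[[-1,0,0,0,0,0,0],[-1,0,0,0,0,0,0]]'
```

```text
[0.56104903 0.14628629 0.003     ] [0.63496641 0.146661   0.003     ] centre 0.5980077246341654 0.14544837325704102
[0.59430348 0.14518887 0.16995574]
strips [0.44962562 0.12861764 0.009     ]
time_s: 12.9
tcp_pos: [0.5933, 0.1433, 0.0539]
eef_rot: [-0.498, 0.504, -0.5, 0.498]
wrist_force: [-0.1, -1.4, -1.4]
gripper_width: 0.0405
time_s: 13.07
tcp_pos: [0.5977, 0.1462, 0.0597]
eef_rot: [0.502, -0.5, 0.499, -0.499]
wrist_force: [-0.1, 0.2, -0.1]
gripper_width: 0.04
```

```bash
python3 -m pendant '[[-1,0,4,-0.5,0,0,0],[-1,0,8,-0.5,0,0,0],[-1,0,9,-0.5,0,0,0],[-1,0,9,-0.5,0,0,0],[-1,0,9,-0.5,0,0,0]]'
python3 -m pendant '[[-1,0,1,0,0,0,0],[-1,0,1.5,0,0,0,0],[-1,0,1.5,0,0,0,0],[-1,0,1.5,0,0,0,0]]'
```

```text
time_s: 13.48
tcp_pos: [0.5965, 0.1465, 0.0496]
eef_rot: [0.501, -0.501, 0.499, -0.499]
wrist_force: [0.2, -0.4, -1.6]
gripper_width: 0.0402
time_s: 13.82
tcp_pos: [0.5967, 0.1466, 0.0494]
eef_rot: [0.501, -0.501, 0.498, -0.499]
wrist_force: [-2.6, -0.6, 9.6]
gripper_width: 0.0405
```

```bash
python3 -m pendant '[[1,0,0,0,0,0,0],[1,0,0,0,0,0,0],[1,0,0,0,0,0,0],[1,0,0,0,0,0,0],[1,0,0,0,0,0,0]]'
python3 -m pendant '[[1,0,-20,0,0,0,0],[1,0,-60,0,0,0,0],[1,0,-100,0,0,0,0],[1,0,-140,0,0,0,0],[1,0,-155,0,0,0,0]]' |head -2
python3 -m pendant '[[1,-34,0,-22,0,0,0],[1,-68,0,-44,0,0,0],[1,-102,0,-66,0,0,0],[1,-136,0,-88,0,0,0],[1,-170,0,-110,0,0,0]]' |head -2
python3 -m pendant '[[1,-34,0,-23,0,0,0],[1,-63,0,-45,0,0,0],[1,-63,0,-45,0,0,0],[1,-63,0,-45,0,0,0]]'
python3 - <<'E'
from h import *
c=manip.camera_info("wrist");s=manip.observe();p,d=manip.capture("wrist");cv2.imwrite("pics/w5.png",p[:,:,::-1])
R,t=np.array(c["R"]),np.array(c["t"]);v,u=np.nonzero(d>0);X=np.linalg.inv(c["camera_matrix"])@np.vstack([u,v,np.ones_like(u)])*d[v,u];Q=(R.T@(X-t[:,None])).T
q=Q[(np.hypot(Q[:,0]-.4415,Q[:,1]-.38)<.03)&(Q[:,2]>.074)&(Q[:,2]<.086)];print(q.min(0),q.max(0),q.mean(0));print(s["tcp_pos"])
E
```

```text
time_s: 14.23
tcp_pos: [0.5964, 0.1465, 0.0476]
eef_rot: [-0.501, 0.501, -0.499, 0.499]
wrist_force: [-0.8, 0.6, -0.4]
gripper_width: 0.0853
time_s: 14.65
tcp_pos: [0.5987, 0.148, 0.2083]
time_s: 15.07
tcp_pos: [0.4844, 0.3172, 0.2028]
time_s: 15.4
tcp_pos: [0.4379, 0.3815, 0.2029]
eef_rot: [0.503, -0.503, 0.498, -0.497]
wrist_force: [-0.1, -1.0, 0.2]
gripper_width: 0.0856
[0.42892171 0.36817453 0.07435075] [0.45443437 0.39337724 0.08227442] [0.44179897 0.38139611 0.08023044]
[0.43785282 0.38153157 0.20294555]
```

View pics/w5.png

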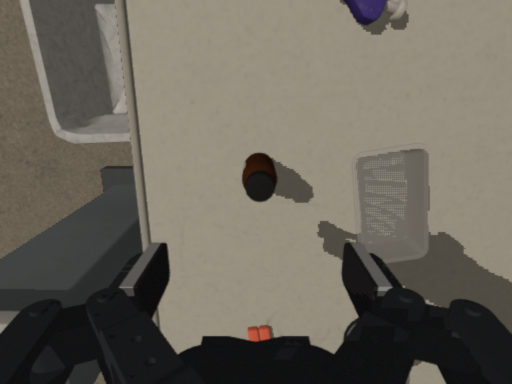

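The vial is centred in x and y at (260,185), just 4 mm off. The tray is clear of the fingers.

```bash
python3 -m pendant '[[1,0,40,3.5,0,0,0],[1,0,80,3.5,0,0,0],[1,0,120,3.5,0,0,0],[1,0,140,3.5,0,0,0],[1,0,140,3.5,0,0,0]]' |head -2
python3 -m pendant '[[1,0,15,0,0,0,0],[1,0,28,0,0,0,0],[1,0,28,0,0,0,0],[1,0,28,0,0,0,0]]'
python3 -m pendant '[[-1,0,0,0,0,0,0],[-1,0,0,0,0,0,0],[-1,0,0,0,0,0,0],[-1,0,0,0,0,0,0],[-1,0,0,0,0,0,0]]' 
python3 -m pendant '[[-1,0,0,0,0,0,0],[-1,0,0,0,0,0,0],[-1,0,0,0,0,0,0],[-1,0,0,0,0,0,0]]'
python3 -m pendant '[[-1,0,-3,0,0,0,0],[-1,0,-8,0,0,0,0],[-1,0,-14,0,0,0,0],[-1,0,-20,0,0,0,0],[-1,0,-20,0,0,0,0]]'
```

```text
time_s: 15.87
tcp_pos: [0.4432, 0.3739, 0.0581]
time_s: 16.2
tcp_pos: [0.4444, 0.3781, 0.0352]
eef_rot: [-0.501, 0.501, -0.499, 0.499]
wrist_force: [0.2, -0.0, -0.1]
gripper_width: 0.0853
time_s: 16.62
tcp_pos: [0.444, 0.379, 0.0356]
eef_rot: [0.502, -0.501, 0.499, -0.499]
wrist_force: [-0.2, -0.4, 2.8]
gripper_width: 0.032
time_s: 16.95
tcp_pos: [0.444, 0.379, 0.0355]
eef_rot: [0.502, -0.501, 0.499, -0.499]
wrist_force: [-0.6, -0.7, 5.6]
gripper_width: 0.0321
time_s: 17.37
tcp_pos: [0.4443, 0.3794, 0.0561]
eef_rot: [0.502, -0.5, 0.499, -0.499]
wrist_force: [-0.1, -0.1, -0.4]
gripper_width: 0.0325
```

```bash
python3 -m pendant '[[-1,0,-25,0,0,0,0],[-1,0,-60,0,0,0,0],[-1,0,-95,0,0,0,0],[-1,0,-120,0,0,0,0],[-1,0,-120,0,0,0,0]]' |head -2
python3 -m pendant '[[-1,18,0,9,0,0,0],[-1,50,0,25,0,0,0],[-1,86,0,43,0,0,0],[-1,122,0,61,0,0,0],[-1,158,0,79,0,0,0]]'|head -2
python3 -m pendant '[[-1,36,0,18,0,0,0],[-1,72,0,36,0,0,0],[-1,108,0,54,0,0,0],[-1,134,0,67,0,0,0],[-1,154,0,76,0,0,0]]'|head -2
python3 -m pendant '[[-1,18,0,8,0,0,0],[-1,30,0,14,0,0,0],[-1,30,0,14,0,0,0],[-1,30,0,14,0,0,0]]'
python3 - <<'E'
from h import *
s=manip.observe();print(tool(np.array([.6145,.0375,.0385])-s["tcp_pos"]))
c=manip.camera_info("wrist");p,d=manip.capture("wrist");cv2.imwrite("pics/w6.png",p[:,:,::-1])
import pickle;pickle.dump(c,open("pics/w6.pkl","wb"))
E
```

```text
time_s: 17.78
tcp_pos: [0.4458, 0.3815, 0.1802]
time_s: 18.2
tcp_pos: [0.5238, 0.2193, 0.1743]
time_s: 18.62
tcp_pos: [0.6014, 0.0627, 0.1739]
time_s: 18.95
tcp_pos: [0.6141, 0.0378, 0.1744]
eef_rot: [-0.501, 0.501, -0.499, 0.499]
wrist_force: [0.1, 0.9, -0.9]
gripper_width: 0.0324
[  0.4 135.9   0.5]
```

View pics/w6.png

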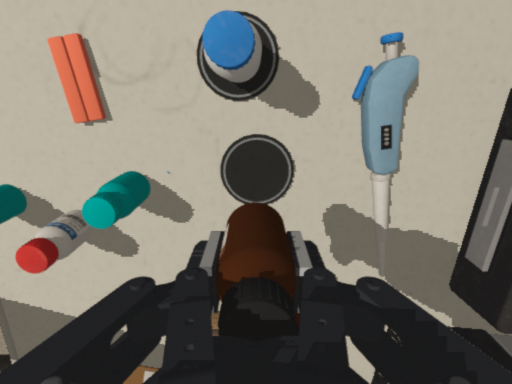

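The middle coaster is at (257,170), in line with the vial. The white bottle is standing on the left coaster at (237,55). Lowering.

```bash
python3 -m pendant '[[-1,0,25,0,0,0,0],[-1,0,60,0,0,0,0],[-1,0,95,0,0,0,0],[-1,0,120,0,0,0,0],[-1,0,120,0,0,0,0]]' |head -2
python3 -m pendant '[[-1,0,0,0,0,0,0],[-1,0,4,0,0,0,0],[-1,0,8,0,0,0,0],[-1,0,12,0,0,0,0],[-1,0,12,0,0,0,0]]'
python3 -m pendant '[[-1,0,0,0,0,0,0],[-1,0,0,0,0,0,0]]'
```

```text
time_s: 19.42
tcp_pos: [0.61, 0.0394, 0.0501]
time_s: 19.83
tcp_pos: [0.6147, 0.0376, 0.0432]
eef_rot: [0.501, -0.501, 0.499, -0.499]
wrist_force: [-0.4, -0.7, -0.1]
gripper_width: 0.0321
time_s: 20.0
tcp_pos: [0.6147, 0.0375, 0.0432]
eef_rot: [0.501, -0.501, 0.499, -0.499]
wrist_force: [0.3, -1.2, -1.6]
gripper_width: 0.0322
```

```bash
python3 -m pendant '[[-1,0,2,0,0,0,0],[-1,0,4,0,0,0,0],[-1,0,4,0,0,0,0],[-1,0,4,0,0,0,0]]'
python3 -m pendant '[[-1,0,1,0,0,0,0],[-1,0,1.5,0,0,0,0],[-1,0,1.5,0,0,0,0],[-1,0,1.5,0,0,0,0]]'
```

```text
time_s: 20.33
tcp_pos: [0.6144, 0.0376, 0.0387]
eef_rot: [-0.501, 0.501, -0.499, 0.499]
wrist_force: [-0.3, -0.1, -0.4]
gripper_width: 0.0324
time_s: 20.67
tcp_pos: [0.6145, 0.0376, 0.0385]
eef_rot: [-0.501, 0.501, -0.499, 0.499]
wrist_force: [-3.0, -0.0, 9.1]
gripper_width: 0.032
```

```bash
python3 -m pendant '[[1,0,0,0,0,0,0],[1,0,0,0,0,0,0],[1,0,0,0,0,0,0],[1,0,0,0,0,0,0],[1,0,0,0,0,0,0]]'
python3 -m pendant '[[1,0,-20,0,0,0,0],[1,0,-60,0,0,0,0],[1,0,-100,0,0,0,0],[1,0,-140,0,0,0,0],[1,0,-160,0,0,0,0]]' |head -2
python3 -m pendant '[[1,-19,0,-34,0,0,0],[1,-38,0,-68,0,0,0],[1,-57,0,-102,0,0,0],[1,-76,0,-136,0,0,0],[1,-90,0,-165,0,0,0]]' |head -2
python3 -m pendant '[[1,0,0,0,0,0,0],[1,0,0,0,0,0,0],[1,0,0,0,0,0,0]]'
cat > st.py <<'E'
from h import *
import sys
def strips(z,name):
    c=manip.camera_info("wrist");s=manip.observe();p,d=manip.capture("wrist");cv2.imwrite(f"pics/{name}.png",p[:,:,::-1])
    h=cv2.cvtColor(p,cv2.COLOR_RGB2HSV);m=((h[...,0]<12)&(h[...,1]>150)&(h[...,2]>110)).astype(np.uint8)
    m=cv2.morphologyEx(m,cv2.MORPH_CLOSE,np.ones((5,5)))
    for b in blobs(m,300):
        v,u=np.nonzero(b[2]);P=np.array([ray("w",q,z,c)[:2] for q in zip(u,v)],np.float32)
        print(b[0],b[1],"rect",cv2.minAreaRect(P),"mean",P.mean(0))
    q=s["eef_rot"];print(s["tcp_pos"],"jaw",Ro.from_quat(np.r_[q[1:],q[0]]).as_matrix()[:,2].round(3))
strips(float(sys.argv[1]),sys.argv[2])
E
python3 st.py .009 w7
```

```text
time_s: 21.08
tcp_pos: [0.6144, 0.0376, 0.0371]
eef_rot: [-0.501, 0.501, -0.499, 0.499]
wrist_force: [-0.3, -0.5, -0.4]
gripper_width: 0.0851
time_s: 21.5
tcp_pos: [0.6163, 0.0385, 0.202]
time_s: 21.92
tcp_pos: [0.4465, 0.1281, 0.1975]
time_s: 22.17
tcp_pos: [0.4498, 0.1266, 0.1974]
eef_rot: [0.501, -0.501, 0.498, -0.499]
wrist_force: [-0.0, -0.2, 0.5]
gripper_width: 0.0855
[254.3 166.8] [237, 133, 35, 69, 1736] rect ((0.4493984580039978, 0.12666307389736176), (0.028001584112644196, 0.07410372793674469), 8.90304183959961) mean [0.4492334  0.12802626]
[227.4 321.8] [216, 305, 26, 31, 559] rect ((0.4137783646583557, -0.07508361339569092), (0.03262827917933464, 0.04262520745396614), 35.04933547973633) mean [ 0.415434   -0.07508083]
[0.44980993 0.1266404  0.19741307] jaw [1.    0.005 0.001]
```

View pics/w7.png

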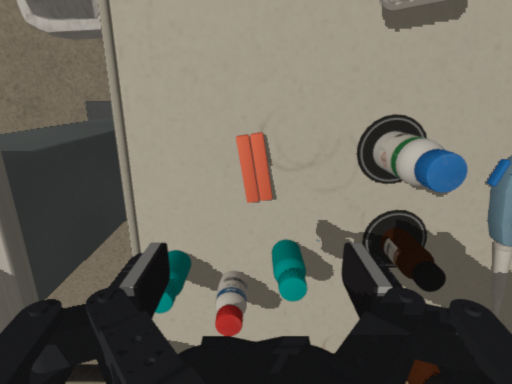

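Strips centred at (0.4494, 0.1267) with the jaw needing 8.6° more turn. I'll pre-close to about 45 mm and descend in stages.

```bash
python3 -m pendant '[[0.06,0,35,0,0,-4,0],[0.06,0,75,0,0,-8.6,0],[0.06,0,115,0,0,-8.6,0],[0.06,0,140,0,0,-8.6,0],[0.06,0,150,0,0,-8.6,0]]'
python3 -m pendant '[[0.06,0,0,0,0,0,0],[0.06,0,0,0,0,0,0],[0.06,0,0,0,0,0,0]]'
python3 -c "
from h import *
s=manip.observe();print(manip.tip_reach,tool(np.array([.4494,.1267,.024])-s['tcp_pos']))"
```

```text
time_s: 22.63
tcp_pos: [0.4489, 0.1256, 0.0437]
eef_rot: [-0.536, 0.538, -0.46, 0.46]
wrist_force: [-0.4, 0.3, -0.5]
gripper_width: 0.0454
time_s: 22.88
tcp_pos: [0.4501, 0.1266, 0.0478]
eef_rot: [0.537, -0.536, 0.46, -0.46]
wrist_force: [0.5, -0.7, 0.2]
gripper_width: 0.0454
0.019 [-0.2 23.8 -0.8]
```

```bash
python3 -m pendant '[[0.06,0,10,-0.5,0,0,0],[0.06,0,18,-0.5,0,0,0],[0.06,0,24,-0.5,0,0,0],[0.06,0,24,-0.5,0,0,0],[0.06,0,24,-0.5,0,0,0]]'
python3 -m pendant '[[-0.3,0,0,0,0,0,0],[-0.3,0,0,0,0,0,0],[-1,0,0,0,0,0,0],[-1,0,0,0,0,0,0],[-1,0,0,0,0,0,0]]'
python3 -m pendant '[[-1,0,0,0,0,0,0],[-1,0,0,0,0,0,0],[-1,0,0,0,0,0,0]]'
python3 - <<'E'
from h import *
p,d=manip.capture("side");cv2.imwrite("pics/s3.png",cv2.resize(p[150:270,190:360,::-1],None,fx=3.5,fy=3.5,interpolation=cv2.INTER_CUBIC))
E
```

```text
time_s: 23.3
tcp_pos: [0.449, 0.1267, 0.0237]
eef_rot: [0.537, -0.537, 0.46, -0.46]
wrist_force: [0.6, 0.2, 0.9]
gripper_width: 0.0455
time_s: 23.72
tcp_pos: [0.4489, 0.1267, 0.0242]
eef_rot: [0.538, -0.537, 0.46, -0.46]
wrist_force: [-0.3, 0.4, 7.6]
gripper_width: 0.025
time_s: 23.97
tcp_pos: [0.4489, 0.1267, 0.0242]
eef_rot: [0.538, -0.537, 0.46, -0.46]
wrist_force: [0.2, -0.5, 7.2]
gripper_width: 0.0253
```

View pics/s3.png

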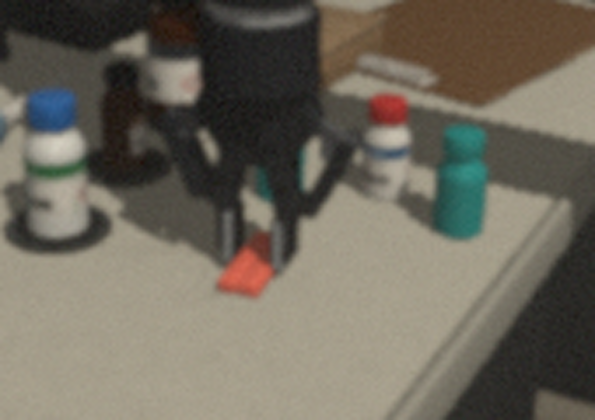

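The grip is shallow, with the tips about 5 mm above the worktop. Re-opening slightly to go 3 mm deeper.

```bash
python3 -m pendant '[[0,0,0,0,0,0,0],[0,0,0,0,0,0,0],[0,0,1.5,0,0,0,0],[0,0,3.5,0,0,0,0],[0,0,3.5,0,0,0,0]]'
python3 -m pendant '[[-1,0,0,0,0,0,0],[-1,0,0,0,0,0,0],[-1,0,0,0,0,0,0],[-1,0,0,0,0,0,0],[-1,0,0,0,0,0,0]]'
python3 -m pendant '[[-1,0,0,0,0,0,0],[-1,0,0,0,0,0,0],[-1,0,0,0,0,0,0]]'
python3 -m pendant '[[-1,0,-3,0,0,0,0],[-1,0,-8,0,0,0,0],[-1,0,-14,0,0,0,0],[-1,0,-20,0,0,0,0],[-1,0,-25,0,0,0,0]]'
python3 - <<'E'
from h import *
p,d=manip.capture("side");cv2.imwrite("pics/s4.png",cv2.resize(p[150:270,190:360,::-1],None,fx=3.5,fy=3.5,interpolation=cv2.INTER_CUBIC))
E
```

```text
time_s: 24.43
tcp_pos: [0.4484, 0.1267, 0.0194]
eef_rot: [-0.537, 0.537, -0.46, 0.46]
wrist_force: [-0.9, -0.1, -0.1]
gripper_width: 0.0425
time_s: 24.85
tcp_pos: [0.4484, 0.1267, 0.02]
eef_rot: [-0.537, 0.537, -0.46, 0.46]
wrist_force: [-1.0, -0.2, 5.4]
gripper_width: 0.0259
time_s: 25.1
tcp_pos: [0.4484, 0.1266, 0.02]
eef_rot: [0.537, -0.537, 0.46, -0.46]
wrist_force: [-1.3, -0.4, 5.6]
gripper_width: 0.0258
time_s: 25.52
tcp_pos: [0.4486, 0.1266, 0.0454]
eef_rot: [0.537, -0.537, 0.46, -0.46]
wrist_force: [0.4, 0.5, -0.9]
gripper_width: 0.0262
```

View pics/s4.png

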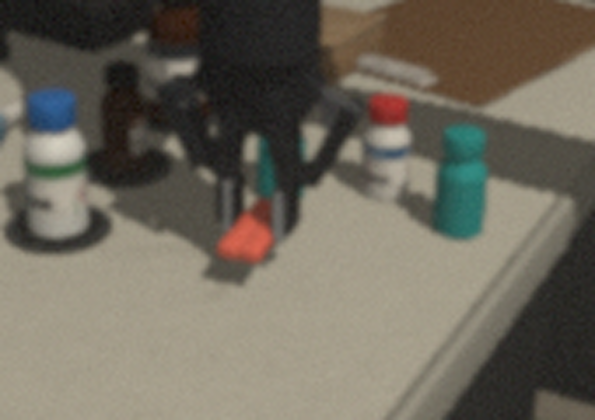

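Both strips lifted together. Carrying them to the box, with jaw turning to −2.9°.

```bash
python3 -m pendant '[[-1,0,-25,0,0,0,0],[-1,0,-60,0,0,0,0],[-1,0,-95,0,0,0,0],[-1,0,-120,0,0,0,0],[-1,0,-128,0,0,0,0]]' |head -2
python3 -m pendant '[[-1,20,0,5,0,0,0],[-1,50,0,13,0,0,0],[-1,82,0,21,0,0,0],[-1,115,0,30,0,0,0],[-1,148,0,39,0,0,0]]'|head -2
python3 -m pendant '[[-1,33,0,9,0,0,0],[-1,66,0,17,0,0,0],[-1,99,0,26,0,0,0],[-1,128,0,34,0,0,0],[-1,148,0,39,0,0,0]]'|head -2
python3 -m pendant '[[-1,20,0,5,0,4,0],[-1,40,0,11,0,8,0],[-1,56,0,15,0,11.8,0],[-1,64,0,17,0,11.8,0],[-1,64,0,17,0,11.8,0]]' |head -2
python3 -m pendant '[[-1,0,0,0,0,0,0],[-1,0,0,0,0,0,0],[-1,0,0,0,0,0,0]]'
python3 - <<'E'
from h import *
s=manip.observe();print(tool(np.array([.598,-.214,.060])-s["tcp_pos"]));q=s["eef_rot"];j=Ro.from_quat(np.r_[q[1:],q[0]]).as_matrix();print(np.degrees(np.arctan2(j[1,2],j[0,2])))
p,d=manip.capture("wrist");cv2.imwrite("pics/w8.png",p[:,:,::-1])
E
```

```text
time_s: 25.98
tcp_pos: [0.4499, 0.1272, 0.1761]
time_s: 26.4
tcp_pos: [0.5098, -0.0153, 0.1721]
time_s: 26.82
tcp_pos: [0.5714, -0.1581, 0.1714]
time_s: 27.23
tcp_pos: [0.5977, -0.2168, 0.1716]
time_s: 27.48
tcp_pos: [0.5977, -0.2125, 0.1728]
eef_rot: [0.488, -0.488, 0.512, -0.511]
wrist_force: [-0.2, -0.3, -1.2]
gripper_width: 0.0259
[  1.6 112.8   0.5]
-2.7420077194123498
```

View pics/w8.png

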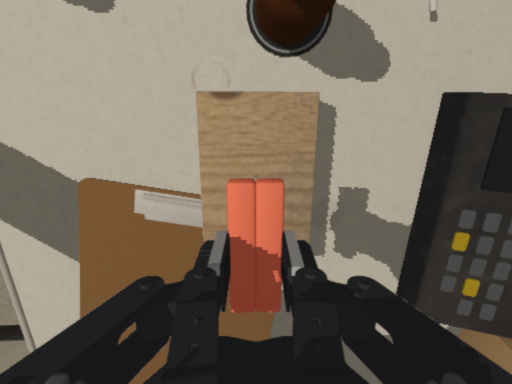

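Strips aligned and centred over the box, whose top runs from (198,92) to (318,92). Lowering.

```bash
python3 -m pendant '[[-1,1.5,25,0.5,0,0,0],[-1,1.5,60,0.5,0,0,0],[-1,1.5,90,0.5,0,0,0],[-1,1.5,102,0.5,0,0,0],[-1,1.5,102,0.5,0,0,0]]' |head -2
python3 -m pendant '[[-1,0,0,0,0,0,0],[-1,0,4,0,0,0,0],[-1,0,7,0,0,0,0],[-1,0,7,0,0,0,0],[-1,0,7,0,0,0,0]]'
python3 -c "
from h import *
s=manip.observe();print(tool(np.array([.598,-.214,.060])-s['tcp_pos']))"
```

```text
time_s: 27.95
tcp_pos: [0.5961, -0.2149, 0.0679]
time_s: 28.37
tcp_pos: [0.5988, -0.216, 0.0646]
eef_rot: [-0.487, 0.487, -0.512, 0.513]
wrist_force: [-0.4, -0.6, -0.6]
gripper_width: 0.0258
[-2.   4.6 -0.9]
```

```bash
python3 -m pendant '[[-1,-1.5,1.5,-0.5,0,0,0],[-1,-1.5,3,-0.5,0,0,0],[-1,-1.5,4,-0.5,0,0,0],[-1,-1.5,4,-0.5,0,0,0]]'
python3 -m pendant '[[-1,0,1,0,0,0,0],[-1,0,1,0,0,0,0],[-1,0,1,0,0,0,0]]'
```

```text
time_s: 28.7
tcp_pos: [0.598, -0.2141, 0.0602]
eef_rot: [-0.487, 0.487, -0.512, 0.513]
wrist_force: [-2.0, 1.3, 3.7]
gripper_width: 0.0261
time_s: 28.95
tcp_pos: [0.5981, -0.2141, 0.0602]
eef_rot: [-0.487, 0.487, -0.512, 0.513]
wrist_force: [-2.7, 1.1, 10.5]
gripper_width: 0.0259
```

```bash
python3 -m pendant '[[0.1,0,0,0,0,0,0],[0.1,0,0,0,0,0,0],[0.1,0,0,0,0,0,0],[0.1,0,0,0,0,0,0],[0.1,0,0,0,0,0,0]]'
python3 -m pendant '[[0.1,0,-15,0,0,0,0],[0.1,0,-45,0,0,0,0],[0.1,0,-80,0,0,0,0],[0.1,0,-120,0,0,0,0],[0.1,0,-150,0,0,0,0]]' |head -2
python3 -m pendant '[[0.1,30,0,-25,0,0,0],[0.1,60,0,-50,0,0,0],[0.1,90,0,-75,0,0,0],[0.1,120,0,-100,0,0,0],[0.1,150,0,-120,0,0,0]]' |head -2
python3 -m pendant '[[0.1,0,0,0,0,0,0],[0.1,0,0,0,0,0,0],[0.1,0,0,0,0,0,0],[0.1,0,0,0,0,0,0],[0.1,0,0,0,0,0,0]]'
python3 - <<'E'
from h import *
p,d=manip.capture("top");cv2.imwrite("pics/top1.png",cv2.resize(p[90:250,190:430,::-1],None,fx=3.3,fy=3.3,interpolation=cv2.INTER_CUBIC))
c=manip.camera_info("top");R,t=np.array(c["R"]),np.array(c["t"]);v,u=np.nonzero(d>0);X=np.linalg.inv(c["camera_matrix"])@np.vstack([u,v,np.ones_like(u)])*d[v,u];Q=(R.T@(X-t[:,None])).T
for n,x,y,z,r in(("large",.6315,-.067,.121,.03),("white",.595,.146,.099,.03),("vial",.613,.039,.083,.025),("red",.422,-.02,.074,.03)):
    q=Q[(np.hypot(Q[:,0]-x,Q[:,1]-y)<r)&(abs(Q[:,2]-z)<.006)];print(n,len(q),((q.min(0)+q.max(0))/2-[x,y,0])[:2].round(4),q.mean(0).round(4))
h=cv2.cvtColor(p,cv2.COLOR_RGB2HSV);m=(h[...,0]<12)&(h[...,1]>140)&(h[...,2]>100);m[:,:335]=0;m[:,416:]=0
for b in blobs(m,50): print(b[0],b[1],cv2.minAreaRect(np.array([ray("top",w[::-1],.049)[:2] for w in np.argwhere(b[2])],np.float32)))
E
```

```text
time_s: 29.37
tcp_pos: [0.5979, -0.2143, 0.0585]
eef_rot: [0.487, -0.487, 0.513, -0.512]
wrist_force: [0.5, -0.0, -0.2]
gripper_width: 0.0469
time_s: 29.78
tcp_pos: [0.5988, -0.214, 0.2129]
time_s: 30.2
tcp_pos: [0.4682, -0.3593, 0.21]
time_s: 30.62
tcp_pos: [0.4719, -0.3562, 0.2093]
eef_rot: [-0.488, 0.487, -0.512, 0.512]
wrist_force: [-0.3, 0.5, 0.8]
gripper_width: 0.0467
large 204 [-0.002  -0.0011] [ 0.629  -0.0677  0.1198]
white 157 [-0.0007 -0.0003] [0.5943 0.1456 0.0979]
vial 99 [-0.002   0.0013] [0.6115 0.0399 0.0817]
red 116 [-0.0014 -0.0008] [ 0.4208 -0.0205  0.0734]
[377.4 142. ] [362, 135, 33, 15, 418] ((0.5953274369239807, -0.21397514641284943), (0.0761258602142334, 0.03155366703867912), 87.48924255371094)
```

View pics/top1.png

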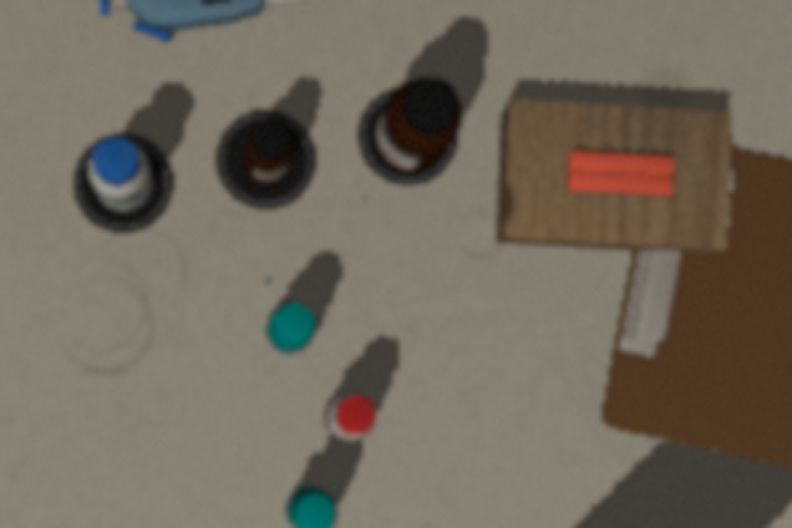

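All items are within about 2 mm of their targets in the top view, upright, and the robot is clear. Handing in.

```bash
python3 -c "
from rig import manip
print(manip.sign_off(), manip.observe()['time_s'])"
```

```text
the job is handed in; nothing more can be done
the job is handed in; nothing more can be done
```

The sampling station is set out as asked, and I handed the job in at about 31 s of robot time. In order:
1. The large brown bottle went to the right coaster, nearest the slide box.
2. The white bottle with the blue cap went to the left coaster.
3. The small brown vial went to the middle coaster.
4. Both orange strips were lifted in one grasp and laid side by side along the middle of the box.

**Last checks, from the final top view:**
- **Bottles and vial:** all three stand upright, each within about 2.5 mm of its coaster centre.
- **Strips:** they lie together, within about 1 mm of the box centre and 0.4° of its long axis.
- **Red-capped bottle:** it still stands where it was, measured within about 1.5 mm of its first reading. It was never touched.
- **Arm:** it was clear of everything. The highest wrist force I saw was about 11 N.

**Disagreements:** the top and wrist cameras differed by about 2–3 mm in x. I placed the coaster items between the two, and shifted the box target about 2 mm because only the top camera had measured it. My first grip on the strips was too shallow, so I reopened and went about 4 mm lower before lifting.

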